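Gauge the charge of a bench pressure vessel

TASK

Check the charge of the small pressure vessel: take the T-shaped pressure gauge out of its holder, press its mouth straight down onto the vessel's slender brass valve stem until the sprung stem is fully home, but without forcing it, and hold it there for a full second so that the white rod comes out to its reading. Then stand the gauge upright in its holder again, let go of it, and leave the rod out at its reading; do not pull or push the rod, do not push the stem with anything but the gauge, and leave the other things on the bench alone.

Things in the scene. Friction and masses are not known exactly. Their poses are not given: they have to be found in the camera images.
- gauge_grip (a point): Centre of the gauge's upright grip, a black square bar 24 x 24 mm, from 26 to 80 mm above the gauge's mouth; this point is on the chuck's axis, 55 mm above the mouth. z points up along the chuck, x along the barrel towards the rod's end. The flat sides that face +y and -y can be gripped from above, fingers either side of the barrel.
- gauge_mouth (a point): Centre of the gauge's mouth, the underside of its chuck; same axes as gauge_grip. A funnel 20 mm wide at the bottom narrows within 8 mm to a bore 12 mm in diameter; the bore's end, which pushes the stem down, is 16 mm above this point.
- gauge: The gauge as a whole (loose, 0.2 to 0.3 kg); origin and axes as gauge_mouth. T-shaped: a round steel chuck, 28 mm in diameter and 26 mm high, open below; the black grip above it; and a steel barrel 16 mm thick across the grip, its axis 62 mm above the mouth, reaching to x = 80 mm (the rod's end) and x = -43 mm.
- rod (a joint): How far (m) the white indicator rod (7 mm thick, 12 mm cap) has come out of the barrel's end: 0 to 0.05, 0 at the start. It comes out 7 mm for each mm that the charged stem pushes into the gauge, and light friction keeps it there; with the stem fully home it reads 0.023 to 0.042, by the vessel's hidden pressure.
- vessel: The pressure vessel, bolted to the bench: base plate 130 x 130 x 10 mm, round body, steel lid 100 mm in diameter with its top 104 mm above the bench. Origin: centre of its underside, z up. On the lid stand the slender brass valve stem, at x = -22 mm in the vessel's frame, and a squat relief plug (18 mm thick, 28 mm high) at x = +24 mm.
- boss (a point): Centre of the top of the 22 mm wide boss, 112 mm above the bench, into which the upright valve stem is screwed; on the stem's axis. The stem: a brass nut (21 mm wide, 8 mm high), then a round tip 10 mm thick and 26 mm long, chamfered. How far it is screwed in is not measured: its end is 34 to 46 mm above this point; find it by touch.
- valve (a joint): How far (m) the sprung tip of the valve stem is pushed down: 0 free, 0.006 fully home against its stop. It takes about 6 N to start it and 12 to 13 N to bring it home with the gauge on; it springs back when released. More than 22 N between gauge and vessel damages it.
- holder: The gauge's holder, fixed to the bench (in different places): a grey block 80 x 60 x 24 mm with a round pocket in its middle, 31 mm in diameter, 18 mm deep, with a 3 mm chamfer. Origin: centre of its underside.
- pocket (a point): Centre of the floor of the holder's pocket, 6 mm above the bench; the mouth of the stowed gauge is here, at any yaw.
- crucible: Copper cup, 48 mm wide and 42 mm high, loose; a bystander. Origin: centre of its underside.
- jar: White lidded jar, 40 mm wide and 50 mm high, loose; a bystander. Origin: centre of its underside.
- wrench: Steel wrench, 150 mm long, lying loose along its x axis; a bystander. Origin: centre of its underside.
Not all that is in view belongs to the job. Of the things shaped like the gauge, the steel one is meant. Several things look just like the holder: the one meant starts nearest to the robot's base.

How it is judged:
By the outcome, as a careful person would: the job done as asked, in the order asked, and still so for the second after the job is handed in, with the robot touching nothing.
It also fails if it takes over 67 s, if anything falls off the work surface, if the arm or the gripper's body presses on something with over 40 N, if the wrist force passes 120 N, or if a joint passes its speed limit or range.

ROBOT

A 7-joint arm with a two-finger parallel gripper is mounted at the origin on the work surface. World frame = base frame: x ahead of the robot, y to its left, z up, the work surface at z = 0. Lengths are in m, angles in rad, forces in N, time in s.
With the tool pointing down it reaches from about 0.425 to 0.925 m from the base axis. Payload 6.8 kg.
Tool frame: the origin (TCP) lies midway between the tips of the shut fingers; the grasp point (between the pads) lies 19 mm behind it; z points along the fingers, y is the line along which they close (so a half turn about z gives the same grasp; the last joint's range is limited). The gripper opens to 85 mm and grips with 20 to 120 N. Pads are 22 mm wide; open, the fingers measure 114 mm over their backs; the gripper's body (76 mm by 85 mm) begins 54 mm behind the grasp point. The pads swing forward as they close: fully open they stand 13 mm farther back than shut.
Start: joints at [-1.394, 0.477, 0.022, 1.555, -0.011, 1.109, -0.083], TCP at [0.19, 0.648, 0.211] pointing down, gripper open.
Joint ranges: [-2.96, 2.96], [-0.34, 2.1], [-1.41, 1.46], [0.24, 2.44], [-1.37, 4.51], [0.17, 1.92], [-2.96, 2.96]. Speed limits (rad/s): [2.39, 2.39, 3.14, 3.14, 3.14, 3.14, 3.14].

INTERFACE

Orientations are given as a unit quaternion [w, x, y, z].
In Python, from station import bot gives the robot as it stands.
- The arm moves only by the tool jog_arm, never from a script. Its argument "rows" is a list of rows, each an object of numbers: "fingers": the finger opening in mm, from 0 to 85.4; "x", "y", "z": the shift along the tool's x, y, z in mm; "ax", "ay", "az": the turn, a rotation vector about the tool's x, y, z in degrees. A call has exactly 8 rows; each row shifts and turns the commanded pose from where the row before left it, along the tool's axes as they then stand; what a row does not reach is not made up. A row lasts 1/10 s, in which the tool goes at most 50 mm and 8.59 degrees, less where a joint would pass 70% of its speed; a pose out of reach is approached as far as the arm can. A call with a gripper value outside its range is refused whole. The fingers move at their own pace and stop on an object; "force" is the grip in N (left out, the last holds). Time passes only in rows, so rows that do not move let the fingers close, or fill a call up. It gives the time, the measured TCP pose, the force, the opening and the grip force at its end, in the units of the state.
- bot.get_obs(): the state, without advancing time (a new reading comes with each control period).
- bot.read_camera(name): name is "scene" or "top" or "wrist"; returns a dict with "pixels" (480x640x3 uint8, red, green, blue), "vertical_fov" (degrees; the focal length in pixels is half the picture's height over the tangent of half this angle, whatever the lens; pixels are square), "cx", "cy" (the principal point, pixels), "dist_coeffs" ([k1, k2, p1, p2, k3] as OpenCV has them; the pictures are not rectified), "world_from_camera" (4x4, takes a point from camera to world coordinates). Camera axes: x right, y down, z forward; pixel columns grow to the right and rows downward; lengths in m; the calibration is good to about 2 mm. A picture is of the moment at which its call begins. There is no depth.
- bot.hand_in(): hands the job in; it is judged then, once.
The state is a dict: "t": time; "q": joint angles; "joint_vel": joint speeds; "joint_torque": joint torques, N m; "eef_pos": TCP position; "tool_rot": TCP orientation; "contact_force": force on the tool from outside, world axes, zero at the start; "torque": the same for the moment, N m; "gripper_width": opening from 0.0 (shut) to 1.0 (fully open); "grasp_force": force on a finger pad.
Only numpy, scipy, OpenCV 4.12 (cv2) and the standard library are available. Lean on these libraries where they do the work, as an engineer would, in place of code of your own. Each camera call takes 0.05 s, during which the arm holds its last target. There are 200 camera calls.

## Working session

There is one attempt and no reset: what is moved stays moved. The work goes in short steps, Python scripts to look and compute and a tool call to move; the robot and the scene stay as the last step left them, time stands still between calls to the robot, and variables do not carry over. Pictures are saved under pics/ and viewed, at most 10 in all, crops included, and the job is handed in when it is done.

Besides the shell and the picture viewer there is one more tool, called after "Emit:" in YAML: its name, and indented under it one key for each argument. jog_arm: Moves the arm, as the interface text tells. Its arguments: {"type":"object","properties":{"rows":{"type":"array","items":{"type":"object","properties":{"fingers":{"type":"number"},"x":{"type":"number"},"y":{"type":"number"},"z":{"type":"number"},"ax":{"type":"number"},"ay":{"type":"number"},"az":{"type":"number"}}}},"force":{"type":"number"}},"required":["rows"]}

```bash
mkdir -p pics; ls
cat > h.py <<'E'
import numpy as np,cv2
from station import bot
def cam(n,save=None):
    c=bot.read_camera(n)
    if save: cv2.imwrite('pics/'+save,c['pixels'][:,:,::-1])
    return c
def K(c):
    h=c['pixels'].shape[0]; f=h/2/np.tan(np.radians(c['vertical_fov'])/2)
    return np.array([[f,0,c['cx']],[0,f,c['cy']],[0,0,1.]])
def ray(c,px):
    u=cv2.undistortPoints(np.array(px,float).reshape(-1,1,2),K(c),np.array(c['dist_coeffs'],float)).reshape(-1,2)
    T=np.array(c['world_from_camera']); d=np.c_[u,np.ones(len(u))]@T[:3,:3].T
    return T[:3,3],d
def onz(c,px,z):
    o,d=ray(c,px); return o+d*((z-o[2])/d[:,2])[:,None]
def proj(c,P):
    T=np.linalg.inv(np.array(c['world_from_camera'])); r,_=cv2.Rodrigues(T[:3,:3])
    return cv2.projectPoints(np.array(P,float).reshape(-1,1,3),r,T[:3,3],K(c),np.array(c['dist_coeffs'],float))[0].reshape(-1,2)
E
python3 - <<'E'
from h import *
for n in('scene','top'):
    c=cam(n,n+'.png'); print(n,np.round(c['world_from_camera'],3).tolist(),c['vertical_fov'],c['dist_coeffs'])
print(bot.get_obs())
E
```

```text
pics
scene [[0.614, 0.404, -0.678, 1.256], [0.789, -0.34, 0.512, -0.454], [-0.024, -0.849, -0.528, 0.581], [0.0, 0.0, 0.0, 1.0]] 57.38492025964967 [-0.08744951  0.          0.          0.          0.        ]
top [[-0.01, -0.998, 0.065, 0.559], [-1.0, 0.01, -0.004, 0.007], [0.003, -0.065, -0.998, 1.064], [0.0, 0.0, 0.0, 1.0]] 52.344728013553656 [-0.11549022  0.          0.          0.          0.        ]
{'t': 0.1, 'q': array([-1.39412097,  0.47770599,  0.02230511,  1.55632219, -0.01149343,
        1.10930649, -0.0830851 ]), 'joint_vel': array([ 0.00051929, -0.00132983, -0.00083923, -0.0026756 ,  0.0006302 ,
       -0.00127214,  0.0018292 ]), 'joint_torque': array([ 4.76664252e-03, -5.97760606e+01,  1.61383163e+00, -2.81951791e+01,
        1.28253055e-02,  4.98559530e-03,  1.68846901e-05]), 'eef_pos': array([0.18947092, 0.64728515, 0.21014275]), 'tool_rot': array([-6.21992889e-05,  1.41871582e-01,  9.89884742e-01, -8.04826424e-04]), 'contact_force': array([ 0.23956973,  0.69618084, -1.02955422]), 'torque': array([-0.0448436 ,  0.01608714, -0.00714739]), 'grasp_force': 0.0, 'gripper_width': 1.0021604762281229}
```

View pics/scene.png

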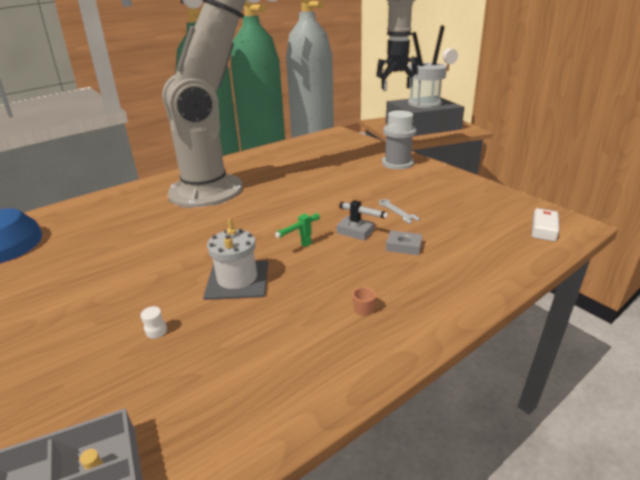

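View pics/top.png

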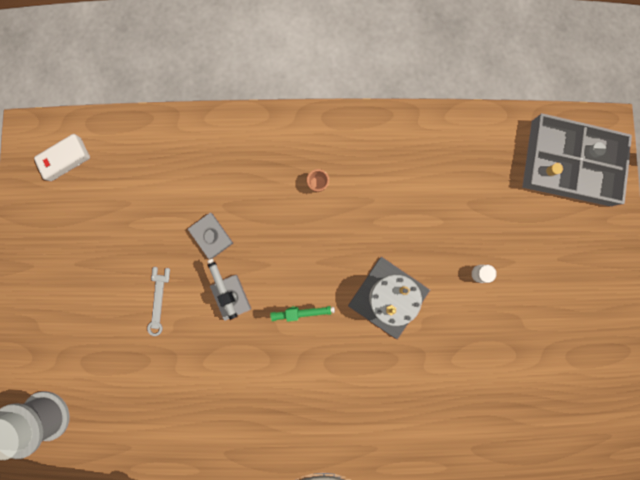

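The holder-like blocks are at (232,297), with the steel gauge in it, and at (210,236), empty and farther from the base. The robot's base is at about (325,480), so (232,297) is nearest. The green T at (300,314) is a decoy. I'll check this in an enlarged crop and measure.

Run:
```python
from h import *
c=cam('top'); im=c['pixels'][:,:,::-1]
a=cv2.resize(im[220:340,170:290],(400,400),interpolation=cv2.INTER_CUBIC)
b=cv2.resize(im[240:360,330:450],(400,400),interpolation=cv2.INTER_CUBIC)
cv2.imwrite('pics/crop1.png',np.hstack([a,b]))
p=onz(c,[(232,297),(210,236)],.024);print('holders',p,np.linalg.norm(p[:,:2],axis=1))
print('barrel ends',onz(c,[(211,262),(233,318)],.068))
print('lid',onz(c,[(396,300)],.104),'stem?',onz(c,[(390,310),(403,289)],.14))
```

```text
holders [[0.50773721 0.18832777 0.024     ]
 [0.63838132 0.23580099 0.024     ]] [0.54153894 0.68053862]
barrel ends [[0.58158808 0.22384805 0.068     ]
 [0.46723107 0.17877679 0.068     ]]
lid [[ 0.50252102 -0.14772457  0.104     ]] stem? [[ 0.48596141 -0.13024403  0.14      ]
 [ 0.52520419 -0.15562309  0.14      ]]
```

View pics/crop1.png

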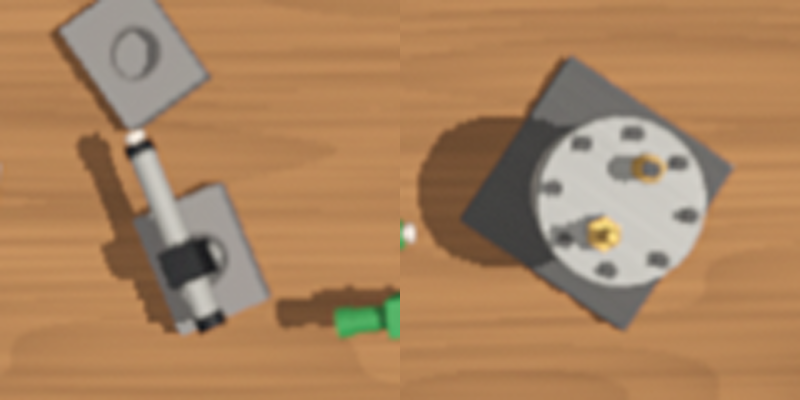

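The gauge is in the near holder. Its grip is at about px (227,299) and the rod's white cap at (211,261), pointing away from the base. On the lid, the hex-nut part at (390,310) is the stem and the squat bronze one at (404,290) is the relief plug. Next I'll hover over the gauge.

```bash
cat >> h.py <<'E'
from scipy.spatial.transform import Rotation as R
def pose():
    o=bot.get_obs(); q=o['tool_rot']; return o,np.array(o['eef_pos']),R.from_quat([q[1],q[2],q[3],q[0]])
def go(P,yaw=None):
    """yaw: desired world direction angle (deg) of tool x, tool down. Prints shift in tool axes (before turning), turn"""
    o,p,r=pose(); P=np.array(P,float)
    if yaw is None: rt=r
    else:
        best=None
        for k in(0,180):
            a=np.radians(yaw+k); x=np.array([np.cos(a),np.sin(a),0]); z=np.array([0,0,-1.])
            rt_=R.from_matrix(np.c_[x,np.cross(z,x),z]); d=(r.inv()*rt_)
            if best is None or d.magnitude()<best[0]: best=(d.magnitude(),rt_)
        rt=best[1]
    print('t',round(o['t'],2),'p',p.round(4),'shift mm',(r.inv().apply(P-p)*1e3).round(1),'in target frame',(rt.inv().apply(P-p)*1e3).round(1),'turn deg',np.degrees((r.inv()*rt).as_rotvec()).round(2),'F',np.round(o['contact_force'],1),'w',round(o['gripper_width'],3),'q7',round(o['q'][6],2))
E
python3 - <<'E'
from h import *
c=cam('top'); s=cam('scene')
print(onz(s,[(398,162)],0))
print('grip top',onz(c,[(227,298.5)],.086))
go([.495,.192,.26],21.5)
o,p,r=pose();w=cam('wrist'); print(r.as_matrix().round(3)); print(np.round(r.inv().as_matrix()@np.array(w['world_from_camera'])[:3,:3],3), r.inv().apply(np.array(w['world_from_camera'])[:3,3]-p))
E
```

```text
[[0.23294969 0.63345486 0.        ]]
grip top [[0.50784821 0.18758027 0.086     ]]
t 0.25 p [0.1896 0.6475 0.2105] shift mm [-421.1 -351.4  -49.1] in target frame [-117.2 -535.8  -49.5] turn deg [-5.000e-02 -1.000e-02 -3.782e+01] F [ 0.6 -0.1 -0.3] w 0.998 q7 -0.08
[[-0.96   0.281 -0.   ]
 [ 0.281  0.96  -0.001]
 [-0.    -0.001 -1.   ]]
[[ 0.    -0.959 -0.282]
 [ 1.     0.001 -0.001]
 [ 0.001 -0.282  0.959]] [ 0.07201445  0.00092631 -0.16237596]
```

Emit:
jog_arm:
  rows:
    - {"x": -34,"y": -27,"z": -20}
    - {"x": -36,"y": -29,"z": -10}
    - {"x": -36,"y": -29,"z": -10}
    - {"x": -36,"y": -29,"z": -10}
    - {"x": -36,"y": -29}
    - {"x": -36,"y": -29}
    - {"x": -36,"y": -29}
    - {"x": -36,"y": -29}

```text
invalid input
```

Emit:
jog_arm:
  rows:
    - {"x": -36,"y": -30}
    - {"x": -36,"y": -30}
    - {"x": -36,"y": -30}
    - {"x": -36,"y": -30,"az": -7.6}
    - {"az": -7.6}
    - {"az": -7.6}
    - {"az": -7.6}
    - {"az": -7.6}

```text
invalid input
```

Run:
```python
from h import *
go([.508,.188,.26],21.5)
w=cam('wrist','w1.png'); print(proj(w,[[.508,.188,.086],[.508,.188,.024]]))
```

```text
t 0.3 p [0.1896 0.6476 0.2107] shift mm [-434.7 -351.7  -49.1] in target frame [-127.8 -544.3  -49.3] turn deg [-4.000e-02 -1.000e-02 -3.782e+01] F [ 0.4 -0.6  0.2] w 0.996 q7 -0.08
[[ 25.00619546 581.50987646]
 [ 56.06013128 532.75401818]]
```

View pics/w1.png

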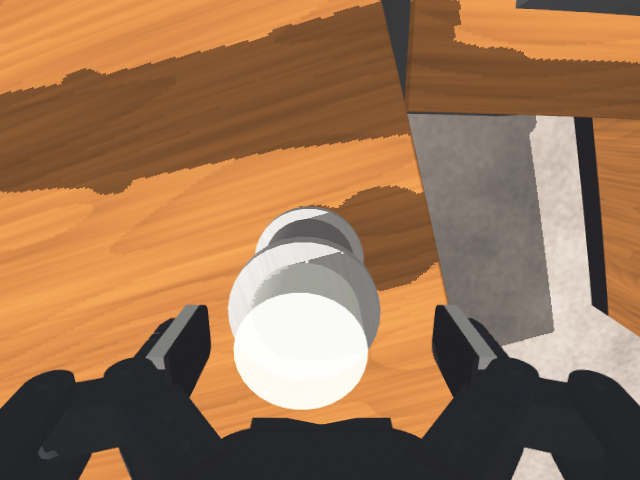

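The picture shows the start pose, with a white-topped cylinder under the gripper; the arm has not moved. The rows probably need every field, and I'll rise first.

Emit:
jog_arm:
  rows:
    - {"fingers": 85,"x": 0,"y": 0,"z": -35,"ax": 0,"ay": 0,"az": 0}
    - {"fingers": 85,"x": -30,"y": -24,"z": -15,"ax": 0,"ay": 0,"az": 0}
    - {"fingers": 85,"x": -36,"y": -29,"z": 0,"ax": 0,"ay": 0,"az": 0}
    - {"fingers": 85,"x": -36,"y": -29,"z": 0,"ax": 0,"ay": 0,"az": 0}
    - {"fingers": 85,"x": -36,"y": -29,"z": 0,"ax": 0,"ay": 0,"az": 0}
    - {"fingers": 85,"x": -36,"y": -29,"z": 0,"ax": 0,"ay": 0,"az": 0}
    - {"fingers": 85,"x": -36,"y": -29,"z": 0,"ax": 0,"ay": 0,"az": 0}
    - {"fingers": 85,"x": -36,"y": -29,"z": 0,"ax": 0,"ay": 0,"az": 0}
  force: 40

```text
t: 1.15
eef_pos: [0.371, 0.387, 0.2613]
tool_rot: [0.0, 0.142, 0.99, 0.0]
contact_force: [0.2, -0.1, 0.1]
gripper_width: 0.993
grasp_force: 0.0
```

Emit:
jog_arm:
  rows:
    - {"fingers": 85,"x": -36,"y": -29,"z": 0,"ax": 0,"ay": 0,"az": 0}
    - {"fingers": 85,"x": -36,"y": -29,"z": 0,"ax": 0,"ay": 0,"az": 0}
    - {"fingers": 85,"x": -36,"y": -29,"z": 0,"ax": 0,"ay": 0,"az": 0}
    - {"fingers": 85,"x": -36,"y": -30,"z": 0,"ax": 0,"ay": 0,"az": -7.6}
    - {"fingers": 85,"x": 0,"y": 0,"z": 0,"ax": 0,"ay": 0,"az": -7.6}
    - {"fingers": 85,"x": 0,"y": 0,"z": 0,"ax": 0,"ay": 0,"az": -7.6}
    - {"fingers": 85,"x": 0,"y": 0,"z": 0,"ax": 0,"ay": 0,"az": -7.6}
    - {"fingers": 85,"x": 0,"y": 0,"z": 0,"ax": 0,"ay": 0,"az": -7.6}

```text
t: 1.95
eef_pos: [0.4747, 0.237, 0.2611]
tool_rot: [0.0, -0.189, 0.982, 0.0]
contact_force: [0.8, 0.2, -0.1]
gripper_width: 0.994
grasp_force: 0.0
```

Run:
```python
from h import *
go([.508,.188,.26],21.5)
w=cam('wrist','w2.png'); print(proj(w,[[.508,.188,.086],[.508,.188,.024]]))
```

```text
t 1.95 p [0.4747 0.237  0.2611] shift mm [-12.8 -57.9   1.1] in target frame [-13.  -57.8   1.1] turn deg [0.01 0.01 0.24] F [ 0.8  0.2 -0.1] w 0.994 q7 1.41
[[256.77964833 225.77921699]
 [266.18162495 211.7472295 ]]
```

View pics/w2.png

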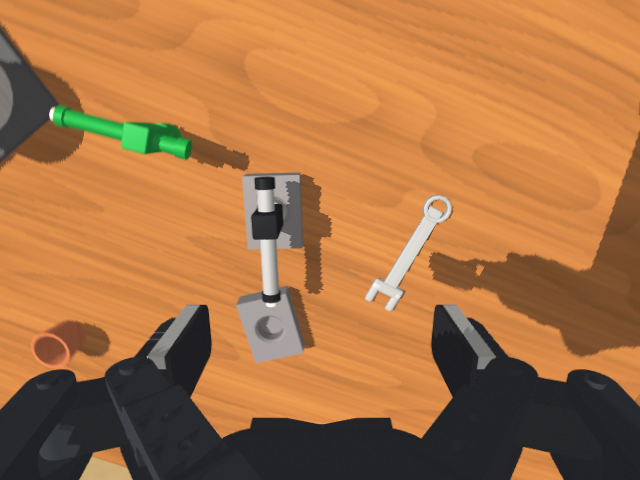

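The steel gauge stands in the near block at (272,210), its barrel running from (264,178) to (271,302). The empty block is at (270,327), the green decoy at (140,135) and the wrench at (410,250).

```bash
cat > g.py <<'E'
from h import *
def gauge(w,P,s=40):
    g=cv2.cvtColor(w['pixels'],cv2.COLOR_RGB2GRAY); m=(g<60).astype(np.uint8)
    u=proj(w,[P])[0].astype(int)
    n,l,st,ce=cv2.connectedComponentsWithStats(m)
    for i in range(1,n):
        if 30<st[i,4]<9000 and abs(ce[i]-u).max()<160 : print(st[i],ce[i].round(1), onz(w,[ce[i]],.068)[0].round(4))
E
python3 - <<'E'
from g import *
w=cam('wrist'); gauge(w,[.508,.188,.07])
a=onz(w,[(264,183),(271,297)],.068);print(a,np.degrees(np.arctan2(*(a[1]-a[0])[[1,0]])))
# holder edges: top face
h=w['pixels'].astype(int); 
print(onz(w,[(243,176),(300,174),(302,248),(247,247)],.024))
go([.508,.188,.14],21.5)
E
```

```text
[255 177  20  12 216] [264.9 182.3] [0.4714 0.1802 0.068 ]
[252 203  31  36 829] [267.1 222.7] [0.507  0.1953 0.068 ]
[261 290  18  12 126] [270. 297.] [0.5791 0.2243 0.068 ]
[156 319  18  13 105] [164.6 325.7] [0.6525 0.1326 0.068 ]
[[0.47231695 0.17957276 0.068     ]
 [0.57870389 0.22526834 0.068     ]] 23.244608314772005
[[0.48160419 0.15281322 0.024     ]
 [0.4573578  0.20727029 0.024     ]
 [0.53170387 0.23855613 0.024     ]
 [0.55344925 0.18207526 0.024     ]]
t 2.05 p [0.4747 0.2371 0.2611] shift mm [-13.  -57.9 121.1] in target frame [-13.  -57.9 121.1] turn deg [ 0.01  0.01 -0.  ] F [-1.   0.8  0.9] w 0.996 q7 1.4
```

Emit:
jog_arm:
  rows:
    - {"fingers": 85,"x": -7,"y": -25,"z": 0,"ax": 0,"ay": 0,"az": 0}
    - {"fingers": 85,"x": -7,"y": -26,"z": 0,"ax": 0,"ay": 0,"az": 0}
    - {"fingers": 85,"x": 0,"y": 0,"z": 30,"ax": 0,"ay": 0,"az": -0.8}
    - {"fingers": 85,"x": 0,"y": 0,"z": 30,"ax": 0,"ay": 0,"az": 0}
    - {"fingers": 85,"x": 0,"y": 0,"z": 30,"ax": 0,"ay": 0,"az": 0}
    - {"fingers": 85,"x": 0,"y": 0,"z": 25,"ax": 0,"ay": 0,"az": 0}
    - {"fingers": 85,"x": 0,"y": 0,"z": 0,"ax": 0,"ay": 0,"az": 0}
    - {"fingers": 85,"x": 0,"y": 0,"z": 0,"ax": 0,"ay": 0,"az": 0}

```text
t: 2.85
eef_pos: [0.5065, 0.1949, 0.1464]
tool_rot: [-0.0, -0.192, 0.981, -0.0]
contact_force: [1.0, 0.1, 1.1]
gripper_width: 0.996
grasp_force: 0.0
```

Run:
```python
from g import *
w=cam('wrist','w3.png'); gauge(w,[.507,.195,.07])
go([.507,.195,.042],22.3)
print(proj(w,[[.507,.195,.086],[.507,.195,.024]]))
```

```text
[305 176  29  19 474] [319.5 184.8] [0.4713 0.1804 0.068 ]
[ 301  214   38   54 1623] [319.4 245.4] [0.5085 0.1954 0.068 ]
[156 319  18  13 102] [164.6 325.8] [0.6056 0.1157 0.068 ]
[308 337  26  19 263] [320.3 348.5] [0.5802 0.2252 0.068 ]
t 2.9 p [0.5072 0.1952 0.1472] shift mm [ 4.000e-01 -1.000e-01  1.052e+02] in target frame [ 2.000e-01 -1.000e-01  1.052e+02] turn deg [ 0.    0.09 -0.15] F [ 0.1 -0.8  0.5] w 0.996 q7 1.56
[[319.53569792 251.63642499]
 [319.88838571 226.94412769]]
```

View pics/w3.png

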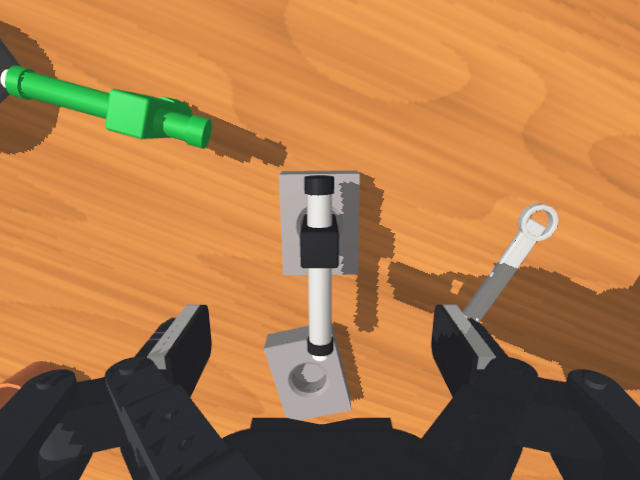

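The gauge is centred under the tool: grip at (319,240), barrel vertical in the image. Now down and grip.

Emit:
jog_arm:
  rows:
    - {"fingers": 85,"x": 0,"y": 0,"z": 30,"ax": 0,"ay": 0,"az": 0}
    - {"fingers": 60,"x": 0,"y": 0,"z": 30,"ax": 0,"ay": 0,"az": 0}
    - {"fingers": 60,"x": 0,"y": 0,"z": 28,"ax": 0,"ay": 0,"az": 0}
    - {"fingers": 60,"x": 0,"y": 0,"z": 20,"ax": 0,"ay": 0,"az": 0}
    - {"fingers": 60,"x": 0,"y": 0,"z": 0,"ax": 0,"ay": 0,"az": 0}
    - {"fingers": 20,"x": 0,"y": 0,"z": 0,"ax": 0,"ay": 0,"az": 0}
    - {"fingers": 15,"x": 0,"y": 0,"z": 0,"ax": 0,"ay": 0,"az": 0}
    - {"fingers": 15,"x": 0,"y": 0,"z": 0,"ax": 0,"ay": 0,"az": 0}
  force: 70

```text
t: 3.7
eef_pos: [0.5077, 0.1956, 0.0399]
tool_rot: [0.002, -0.193, 0.981, 0.001]
contact_force: [-0.3, 0.1, 5.6]
gripper_width: 0.265
grasp_force: 68.9
```

Emit:
jog_arm:
  rows:
    - {"fingers": 15,"x": 0,"y": 0,"z": 0,"ax": 0,"ay": 0,"az": 0}
    - {"fingers": 15,"x": 0,"y": 0,"z": 0,"ax": 0,"ay": 0,"az": 0}
    - {"fingers": 15,"x": 0,"y": 0,"z": 0,"ax": 0,"ay": 0,"az": 0}
    - {"fingers": 15,"x": 0,"y": 0,"z": 0,"ax": 0,"ay": 0,"az": 0}
    - {"fingers": 15,"x": 0,"y": 0,"z": 0,"ax": 0,"ay": 0,"az": 0}
    - {"fingers": 15,"x": 0,"y": 0,"z": 0,"ax": 0,"ay": 0,"az": 0}
    - {"fingers": 15,"x": 0,"y": 0,"z": 0,"ax": 0,"ay": 0,"az": 0}
    - {"fingers": 15,"x": 0,"y": 0,"z": 0,"ax": 0,"ay": 0,"az": 0}

```text
t: 4.5
eef_pos: [0.5078, 0.1956, 0.0399]
tool_rot: [0.002, -0.193, 0.981, 0.001]
contact_force: [-0.4, -0.6, 6.7]
gripper_width: 0.27
grasp_force: 69.0
```

Emit:
jog_arm:
  rows:
    - {"fingers": 15,"x": 0,"y": 0,"z": -8,"ax": 0,"ay": 0,"az": 0}
    - {"fingers": 15,"x": 0,"y": 0,"z": -12,"ax": 0,"ay": 0,"az": 0}
    - {"fingers": 15,"x": 0,"y": 0,"z": -35,"ax": 0,"ay": 0,"az": 0}
    - {"fingers": 15,"x": 0,"y": 0,"z": -40,"ax": 0,"ay": 0,"az": 0}
    - {"fingers": 15,"x": 0,"y": 0,"z": -40,"ax": 0,"ay": 0,"az": 0}
    - {"fingers": 15,"x": 0,"y": 0,"z": -40,"ax": 0,"ay": 0,"az": 0}
    - {"fingers": 15,"x": 0,"y": 0,"z": -25,"ax": 0,"ay": 0,"az": 0}
    - {"fingers": 15,"x": 0,"y": 0,"z": 0,"ax": 0,"ay": 0,"az": 0}

```text
t: 5.3
eef_pos: [0.5081, 0.1956, 0.2427]
tool_rot: [0.004, -0.193, 0.981, 0.001]
contact_force: [0.7, 0.3, -2.8]
gripper_width: 0.266
grasp_force: 69.4
```

Run:
```python
from g import *
s=cam('scene'); c=cam('top'); w=cam('wrist')
for n,k in(('top',c),('scene',s)):
    h=cv2.cvtColor(k['pixels'],cv2.COLOR_RGB2HSV); m=cv2.inRange(h,(14,110,110),(32,255,255))
    u=proj(k,[[.49,-.135,.13]])[0].astype(int); print(n,u)
a=cv2.resize(c['pixels'][265:335,355:437],(400,341),interpolation=cv2.INTER_CUBIC)
u=proj(s,[[.49,-.135,.13]])[0].astype(int)
b=cv2.resize(s['pixels'][u[1]-35:u[1]+35,u[0]-41:u[0]+41],(400,341),interpolation=cv2.INTER_CUBIC)
cv2.imwrite('pics/stem.png',np.hstack([a,b])[:,:,::-1])
go([.488,-.131,.225],22.3)
```

```text
top [391 307]
scene [231 226]
t 5.45 p [0.5051 0.1944 0.2369] shift mm [ 139.  -294.7   12.3] in target frame [ 139.3 -294.6   11.9] turn deg [-0.   -0.13 -0.05] F [-0.3  0.5 -3.9] w 0.269 q7 1.53
```

View pics/stem.png

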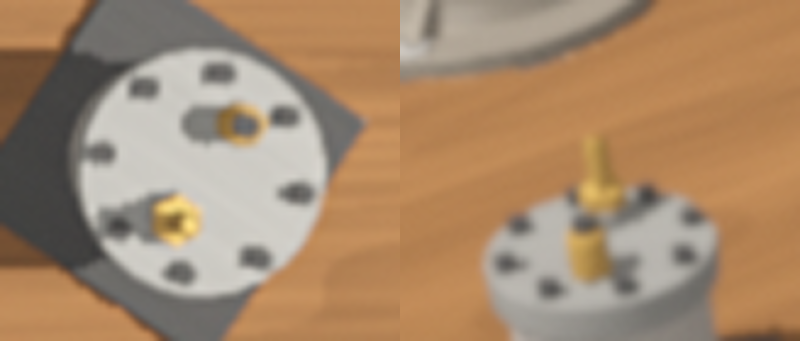

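Left (top camera): the hex-nut stem is at px (391,310) and the relief plug at (405,290). Right (scene camera): the slender stem has its tip at px (230,219), behind the squat plug. So the stem is the one nearer the robot's base.

Run:
```python
from g import *
s=cam('scene'); c=cam('top')
print('nut z.124',onz(c,[(390.9,310.1)],.124), 'tip',onz(c,[(390.9,309.8)],.15))
L=onz(c,[(396.6,300.4)],.104)[0]; P=onz(c,[(404.8,290.2)],.132)[0]; N=onz(c,[(390.9,310.1)],.122)[0]
print(L,P,N,np.linalg.norm(P-N)); d=(P-N)[:2]/np.linalg.norm((P-N)[:2]); print('from lid',L[:2]-.022*d)
for z in(.146,.152,.158): print('scene',z,onz(s,[(230,218.9)],z))
print('scene nut',onz(s,[(231.4,230.3)],.122))
```

```text
nut z.124 [[ 0.48447939 -0.13434841  0.124     ]] tip [[ 0.48709777 -0.13045952  0.15      ]]
[ 0.5017194  -0.14889804  0.104     ] [ 0.52257505 -0.16045113  0.132     ] [ 0.48432097 -0.13464821  0.122     ] 0.04721403326620226
from lid [ 0.48348063 -0.13659572]
scene 0.146 [[ 0.48561966 -0.13295077  0.146     ]]
scene 0.152 [[ 0.49623905 -0.13737389  0.152     ]]
scene 0.158 [[ 0.50685844 -0.14179701  0.158     ]]
scene nut [[ 0.4911647  -0.13623604  0.122     ]]
```

Emit:
jog_arm:
  rows:
    - {"fingers": 15,"x": 9,"y": -18,"z": 0,"ax": 0,"ay": 0,"az": 0}
    - {"fingers": 15,"x": 18,"y": -36,"z": 0,"ax": 0,"ay": 0,"az": 0}
    - {"fingers": 15,"x": 18,"y": -36,"z": 0,"ax": 0,"ay": 0,"az": 0}
    - {"fingers": 15,"x": 18,"y": -36,"z": 0,"ax": 0,"ay": 0,"az": 0}
    - {"fingers": 15,"x": 18,"y": -36,"z": 0,"ax": 0,"ay": 0,"az": 0}
    - {"fingers": 15,"x": 18,"y": -36,"z": 0,"ax": 0,"ay": 0,"az": 0}
    - {"fingers": 15,"x": 17,"y": -35,"z": 0,"ax": 0,"ay": 0,"az": 0}
    - {"fingers": 15,"x": 8,"y": -18,"z": 0,"ax": 0,"ay": 0,"az": 0}

```text
t: 6.35
eef_pos: [0.4848, -0.0884, 0.2368]
tool_rot: [-0.001, -0.191, 0.982, -0.0]
contact_force: [0.7, 0.0, -2.2]
gripper_width: 0.265
grasp_force: 69.0
```

Run:
```python
from g import *
bot.read_camera('wrist');w=cam('wrist','w4.png')
go([.485,-.134,.2],22.3)
print(proj(w,[[.485,-.134,.112],[.485,-.134,.148]]))
```

```text
t 6.45 p [ 0.4851 -0.0882  0.2369] shift mm [ 17.1 -42.4  36.9] in target frame [ 17.5 -42.3  36.9] turn deg [-0.02 -0.16 -0.41] F [-0.9  0.4 -3.4] w 0.266 q7 2.08
[[267.70689662 205.88927585]
 [260.43584895 215.94171846]]
```

View pics/w4.png

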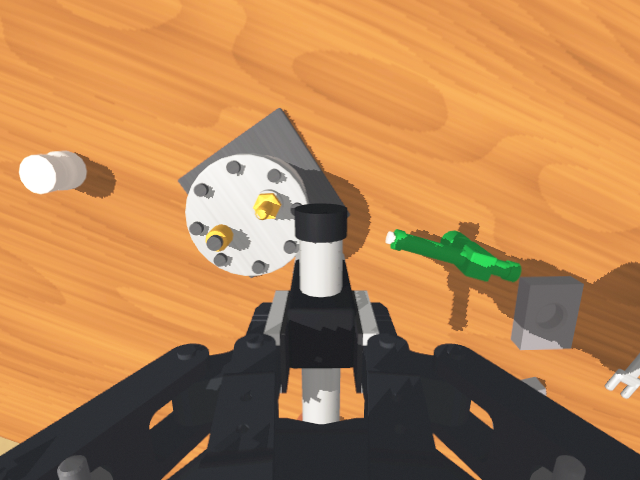

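The stem nut is at (267,206) with its tip at about (262,213). The plug is at (216,240). I'll measure the tip and the gauge's seat in the grip.

Run:
```python
from g import *
w=cam('wrist'); h=cv2.cvtColor(w['pixels'],cv2.COLOR_RGB2HSV)
m=cv2.inRange(h,(18,120,90),(34,255,255)); m[:, :240]=0; m[:,300:]=0; m[:180]=0;m[235:]=0
ys,xs=np.nonzero(m); print('bbox',xs.min(),xs.max(),ys.min(),ys.max(),len(xs))
for y in range(ys.min(),ys.max()+1,2): 
    r=xs[ys==y]; print(y,r.min(),r.max(),end=' | ')
print()
g=cv2.cvtColor(w['pixels'],cv2.COLOR_RGB2GRAY)
L=(h[...,1]<40)&(h[...,2]>170); L=L.astype(np.uint8); n,l,st,ce=cv2.connectedComponentsWithStats(L); i=l[190,215]; cn=max(cv2.findContours((l==i).astype(np.uint8),cv2.RETR_EXTERNAL,cv2.CHAIN_APPROX_NONE)[0],key=len)
hp=cv2.convexHull(cn).reshape(-1,2).astype(float); W=onz(w,hp,.104)[:,:2]; k=W[:,1]<-.12
print('lid bbox',hp.min(0),hp.max(0))
A=np.c_[2*W,np.ones(len(W))]; s=np.linalg.lstsq(A,(W**2).sum(1),rcond=None)[0]; print('lid c',s[:2],np.sqrt(s[2]+s[0]**2+s[1]**2))
P=onz(w,[(214.5,242.5)],.132)[0]; print('plug',P)
for z in(.142,.148,.154): print(z,onz(w,[(262,213.5)],z))
print('nut top .12',onz(w,[(266,206.5)],.12))
# gauge rear cap in tool frame
o,p,r=pose()
for pt,z in(((320.5,224),None),):
    o_,d=ray(w,[pt]); print('ray tool',r.inv().apply(o_-p)*1e3,r.inv().apply(d[0]))
```

```text
bbox 251 277 192 217 524
192 257 270 | 194 256 271 | 196 255 273 | 198 254 274 | 200 253 276 | 202 252 277 | 204 251 277 | 206 251 275 | 208 252 274 | 210 252 274 | 212 255 273 | 214 256 272 | 216 257 271 | 
lid bbox [183. 153.] [336. 296.]
lid c [ 0.51052359 -0.12508689] 0.06425097474017116
plug [ 0.5210091  -0.15728655  0.132     ]
0.142 [[ 0.4849259  -0.13134818  0.142     ]]
0.148 [[ 0.48338835 -0.13093756  0.148     ]]
0.154 [[ 0.4818508  -0.13052694  0.154     ]]
nut top .12 [[ 0.48443078 -0.13185857  0.12      ]]
ray tool [  72.55457933   -0.79830617 -162.40253112] [-0.23709721 -0.00335828  0.97256447]
```

Emit:
jog_arm:
  rows:
    - {"fingers": 15,"x": 3,"y": -7,"z": 0,"ax": 0,"ay": 0,"az": 0}
    - {"fingers": 15,"x": 5,"y": -12,"z": 0,"ax": 0,"ay": 0,"az": 0}
    - {"fingers": 15,"x": 5,"y": -12,"z": 5,"ax": 0,"ay": 0,"az": 0}
    - {"fingers": 15,"x": 3,"y": -7,"z": 10,"ax": 0,"ay": 0,"az": 0}
    - {"fingers": 15,"x": 1,"y": -2,"z": 12,"ax": 0,"ay": 0,"az": 0}
    - {"fingers": 15,"x": 0,"y": 0,"z": 5,"ax": 0,"ay": 0,"az": 0}
    - {"fingers": 15,"x": 0,"y": 0,"z": 0,"ax": 0,"ay": 0,"az": 0}
    - {"fingers": 15,"x": 0,"y": 0,"z": 0,"ax": 0,"ay": 0,"az": 0}

```text
t: 7.3
eef_pos: [0.4861, -0.1272, 0.2058]
tool_rot: [-0.0, -0.193, 0.981, 0.0]
contact_force: [-0.3, -1.2, -3.1]
gripper_width: 0.265
grasp_force: 69.2
```

Run:
```python
from g import *
go([.484,-.1315,.2],22.3)
s=cam('scene'); u=proj(s,[[.484,-.1315,.15]])[0].astype(int)
c=cam('top'); v=proj(c,[[.484,-.1315,.15]])[0].astype(int)
f=lambda k,u:cv2.resize(k['pixels'][u[1]-40:u[1]+40,u[0]-40:u[0]+40],(400,400),interpolation=cv2.INTER_CUBIC)
cv2.imwrite('pics/ap.png',np.hstack([f(s,u),f(c,v)])[:,:,::-1])
F=[bot.get_obs()['contact_force'] for _ in range(3)];print(F)
print(proj(s,[[.484,-.1315,.166],[.484,-.1315,.146]])-u+40)
```

```text
t 7.3 p [ 0.4861 -0.1272  0.2058] shift mm [ 3.6 -3.2  5.8] in target frame [ 3.6 -3.2  5.8] turn deg [ 0.02 -0.02  0.01] F [-0.3 -1.2 -3.1] w 0.265 q7 2.2
[array([-0.07074381, -0.29917668, -3.29506819]), array([-0.07074381, -0.29917668, -3.29506819]), array([-0.07074381, -0.29917668, -3.29506819])]
[[38.92153415 33.96255411]
 [40.27006673 42.40274591]]
```

View pics/ap.png

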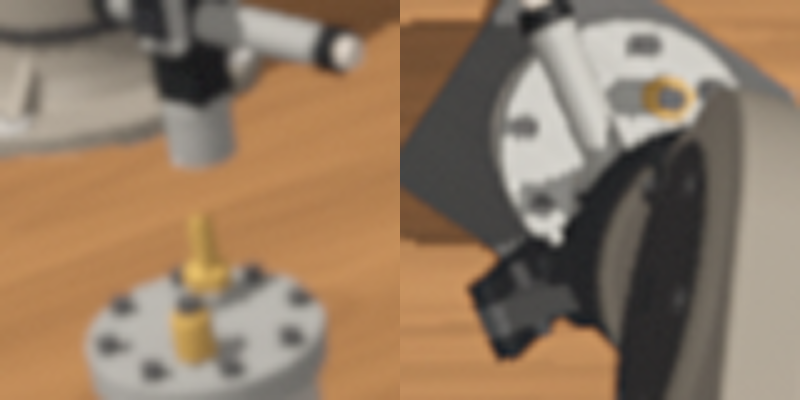

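The scene view shows the chuck's mouth at crop (200,162) above the stem tip at (202,215); the last shift stopped a few mm short. I'll measure the lateral offset numerically.

Run:
```python
from g import *
s=cam('scene'); px=s['pixels']; h=cv2.cvtColor(px,cv2.COLOR_RGB2HSV)
y0,x0=183,189
H=h[y0:y0+60,x0:x0+80].astype(int)
def rows(m,a,b):
    for y in range(a,b):
        r=np.nonzero(m[y-y0])[0]+x0
        if len(r): print(y,r.min(),r.max(),round(r.mean(),2),end=' | ')
    print()
st=(H[...,1]>150)&(H[...,0]>18)&(H[...,0]<32)
u=proj(s,[[.4861,-.1272,.18],[.484,-.1315,.13]]);print(u)
print('H',H[40:52:3,36:50,:2].tolist()) if 0 else None
rows(st&(np.arange(x0,x0+80)[None]>220)&(np.arange(x0,x0+80)[None]<240),214,244)
g=(H[...,1]<60)&(H[...,2]>80); k=(np.arange(x0,x0+80)[None]>215)&(np.arange(x0,x0+80)[None]<245)
rows(g&k,196,218)
for dz in(.166,.18): print('TCP axis',proj(s,[[.4861,-.1272,dz]]))
for dz in(.13,.146): print('stem guess',proj(s,[[.484,-.1315,dz]]))
```

```text
[[230.29643742 203.67088301]
 [231.33212152 225.02151641]]
223 231 231 231.0 | 226 231 231 231.0 | Traceback (most recent call last):
  File "<stdin>", line 13, in <module>
  File "<stdin>", line 7, in rows
IndexError: index 60 is out of bounds for axis 0 with size 60
```

Run:
```python
from g import *
s=cam('scene'); px=s['pixels']; h=cv2.cvtColor(px,cv2.COLOR_RGB2HSV).astype(int)
for y in(200,204,207,218,220,222,224,226,230): print(y,'H',h[y,220:244,0].tolist(),'S',h[y,220:244,1].tolist())
for dz in(.166,.18): print('TCP axis',proj(s,[[.4861,-.1272,dz]]))
for dz in(.13,.146): print('stem guess',proj(s,[[.484,-.1315,dz]]))
```

```text
200 H [18, 17, 16, 21, 20, 20, 17, 20, 23, 21, 21, 21, 21, 20, 17, 14, 13, 13, 14, 14, 15, 15, 15, 15] S [40, 39, 29, 17, 14, 14, 15, 15, 16, 13, 14, 15, 16, 14, 16, 40, 89, 125, 140, 140, 140, 141, 139, 141]
204 H [14, 14, 14, 13, 15, 19, 20, 20, 19, 20, 19, 21, 25, 25, 20, 14, 12, 13, 15, 15, 15, 14, 15, 15] S [115, 122, 108, 69, 31, 17, 14, 15, 14, 16, 15, 14, 13, 13, 13, 28, 69, 112, 134, 137, 138, 138, 138, 138]
207 H [14, 14, 14, 13, 13, 14, 16, 16, 16, 18, 18, 15, 13, 13, 12, 13, 14, 14, 14, 14, 14, 14, 14, 14] S [139, 138, 131, 99, 57, 32, 24, 21, 18, 21, 22, 23, 27, 41, 60, 85, 111, 131, 138, 138, 138, 141, 140, 138]
218 H [14, 15, 15, 15, 15, 15, 15, 15, 16, 16, 16, 16, 15, 15, 14, 14, 14, 14, 14, 14, 14, 15, 15, 14] S [139, 139, 139, 138, 139, 139, 139, 138, 140, 141, 142, 142, 143, 140, 142, 140, 142, 140, 142, 138, 138, 143, 139, 140]
220 H [15, 14, 15, 15, 14, 15, 15, 17, 19, 19, 19, 18, 16, 15, 15, 15, 15, 15, 15, 14, 15, 15, 15, 14] S [139, 138, 139, 139, 139, 141, 141, 141, 143, 145, 147, 146, 144, 143, 140, 142, 139, 139, 141, 140, 139, 140, 140, 141]
222 H [14, 15,
[... 339 characters left out ...]
41, 140, 139, 139, 144, 144, 146, 148, 145, 142, 142, 140, 140, 140, 138, 138, 139, 142, 139, 139]
226 H [14, 14, 14, 14, 15, 14, 15, 16, 17, 19, 19, 19, 18, 17, 15, 15, 14, 14, 14, 15, 14, 14, 14, 15] S [139, 139, 139, 141, 140, 141, 139, 141, 142, 142, 146, 151, 149, 146, 142, 140, 138, 141, 139, 137, 135, 137, 139, 139]
230 H [15, 14, 14, 13, 12, 14, 17, 19, 20, 21, 20, 20, 20, 20, 19, 18, 17, 14, 14, 14, 12, 11, 12, 13] S [135, 128, 117, 104, 86, 78, 111, 131, 135, 137, 140, 144, 145, 144, 141, 121, 75, 46, 37, 33, 31, 54, 82, 97]
TCP axis [[231.23555878 209.68972253]]
TCP axis [[230.29643742 203.67088301]]
stem guess [[231.33212152 225.02151641]]
stem guess [[230.27006673 218.40274591]]
```

Relative to the chuck, the scene image puts the stem at about (0.484, -0.133), which agrees with the wrist and top estimates. I'll correct and lower to just above the stem.

Emit:
jog_arm:
  rows:
    - {"fingers": 15,"x": 2,"y": -2,"z": 0,"ax": 0,"ay": 0,"az": 0}
    - {"fingers": 15,"x": 2,"y": -2.5,"z": 0,"ax": 0,"ay": 0,"az": 0}
    - {"fingers": 15,"x": 0,"y": 0,"z": 3,"ax": 0,"ay": 0,"az": 0}
    - {"fingers": 15,"x": 0,"y": 0,"z": 4,"ax": 0,"ay": 0,"az": 0}
    - {"fingers": 15,"x": 0,"y": 0,"z": 4,"ax": 0,"ay": 0,"az": 0}
    - {"fingers": 15,"x": 0,"y": 0,"z": 4,"ax": 0,"ay": 0,"az": 0}
    - {"fingers": 15,"x": 0,"y": 0,"z": 0,"ax": 0,"ay": 0,"az": 0}
    - {"fingers": 15,"x": 0,"y": 0,"z": 0,"ax": 0,"ay": 0,"az": 0}

```text
t: 8.3
eef_pos: [0.4839, -0.1335, 0.1908]
tool_rot: [-0.0, -0.193, 0.981, 0.0]
contact_force: [-0.8, 0.5, -3.1]
gripper_width: 0.266
grasp_force: 69.2
```

Run:
```python
from g import *
go([.484,-.1328,.18],22.3)
```

```text
t 8.3 p [ 0.4839 -0.1335  0.1908] shift mm [-0.3  0.6 10.8] in target frame [-0.3  0.6 10.8] turn deg [ 0.01 -0.02 -0.05] F [-0.8  0.5 -3.1] w 0.266 q7 2.22
```

Emit:
jog_arm:
  rows:
    - {"fingers": 15,"x": 0,"y": 0.5,"z": 2,"ax": 0,"ay": 0,"az": 0}
    - {"fingers": 15,"x": 0,"y": 0,"z": 2,"ax": 0,"ay": 0,"az": 0}
    - {"fingers": 15,"x": 0,"y": 0,"z": 2,"ax": 0,"ay": 0,"az": 0}
    - {"fingers": 15,"x": 0,"y": 0,"z": 2,"ax": 0,"ay": 0,"az": 0}
    - {"fingers": 15,"x": 0,"y": 0,"z": 2,"ax": 0,"ay": 0,"az": 0}
    - {"fingers": 15,"x": 0,"y": 0,"z": 1,"ax": 0,"ay": 0,"az": 0}
    - {"fingers": 15,"x": 0,"y": 0,"z": 0,"ax": 0,"ay": 0,"az": 0}
    - {"fingers": 15,"x": 0,"y": 0,"z": 0,"ax": 0,"ay": 0,"az": 0}

```text
t: 9.1
eef_pos: [0.4838, -0.1331, 0.18]
tool_rot: [0.0, -0.193, 0.981, -0.0]
contact_force: [-0.3, -0.6, -2.7]
gripper_width: 0.268
grasp_force: 69.2
```

Emit:
jog_arm:
  rows:
    - {"fingers": 15,"x": 0,"y": 0,"z": 1,"ax": 0,"ay": 0,"az": 0}
    - {"fingers": 15,"x": 0,"y": 0,"z": 1,"ax": 0,"ay": 0,"az": 0}
    - {"fingers": 15,"x": 0,"y": 0,"z": 1,"ax": 0,"ay": 0,"az": 0}
    - {"fingers": 15,"x": 0,"y": 0,"z": 1,"ax": 0,"ay": 0,"az": 0}
    - {"fingers": 15,"x": 0,"y": 0,"z": 1,"ax": 0,"ay": 0,"az": 0}
    - {"fingers": 15,"x": 0,"y": 0,"z": 0,"ax": 0,"ay": 0,"az": 0}
    - {"fingers": 15,"x": 0,"y": 0,"z": 0,"ax": 0,"ay": 0,"az": 0}
    - {"fingers": 15,"x": 0,"y": 0,"z": 0,"ax": 0,"ay": 0,"az": 0}

```text
t: 9.9
eef_pos: [0.4841, -0.1332, 0.1751]
tool_rot: [0.0, -0.193, 0.981, -0.0]
contact_force: [3.7, -1.3, -2.7]
gripper_width: 0.267
grasp_force: 69.1
```

A sideways push of +x 3.7 N means the funnel rim is touching the tip. I'll give way by about 1.5 mm in +x and read again.

Emit:
jog_arm:
  rows:
    - {"fingers": 15,"x": -0.5,"y": -0.3,"z": 0,"ax": 0,"ay": 0,"az": 0}
    - {"fingers": 15,"x": -0.5,"y": -0.3,"z": 0,"ax": 0,"ay": 0,"az": 0}
    - {"fingers": 15,"x": -0.5,"y": 0,"z": 0,"ax": 0,"ay": 0,"az": 0}
    - {"fingers": 15,"x": 0,"y": 0,"z": 0,"ax": 0,"ay": 0,"az": 0}
    - {"fingers": 15,"x": 0,"y": 0,"z": 0,"ax": 0,"ay": 0,"az": 0}
    - {"fingers": 15,"x": 0,"y": 0,"z": 0,"ax": 0,"ay": 0,"az": 0}
    - {"fingers": 15,"x": 0,"y": 0,"z": 0,"ax": 0,"ay": 0,"az": 0}
    - {"fingers": 15,"x": 0,"y": 0,"z": 0,"ax": 0,"ay": 0,"az": 0}

```text
t: 10.7
eef_pos: [0.4854, -0.133, 0.175]
tool_rot: [-0.0, -0.193, 0.981, 0.0]
contact_force: [0.2, 0.5, -3.2]
gripper_width: 0.267
grasp_force: 69.3
```

Run:
```python
from g import *
F=[]
for _ in range(4): bot.read_camera('scene'); F.append(bot.get_obs()['contact_force'])
print(np.round(F,1),np.mean(F,0)); go([.484,-.1328,.17],22.3)
```

```text
[[-0.6 -0.3 -3.2]
 [ 1.2  0.1 -3.2]
 [-0.2 -0.5 -1.6]
 [-0.1 -0.  -3.2]] [ 0.0878479  -0.18509864 -2.81923712]
t 10.9 p [ 0.4854 -0.1331  0.175 ] shift mm [1.2 0.8 5. ] in target frame [1.2 0.8 5. ] turn deg [ 0.    0.   -0.06] F [-0.1 -0.  -3.2] w 0.264 q7 2.24
```

Free again. Continue down in 1 mm steps.

Emit:
jog_arm:
  rows:
    - {"fingers": 15,"x": 0,"y": 0,"z": 1,"ax": 0,"ay": 0,"az": 0}
    - {"fingers": 15,"x": 0,"y": 0,"z": 1,"ax": 0,"ay": 0,"az": 0}
    - {"fingers": 15,"x": 0,"y": 0,"z": 1,"ax": 0,"ay": 0,"az": 0}
    - {"fingers": 15,"x": 0,"y": 0,"z": 0,"ax": 0,"ay": 0,"az": 0}
    - {"fingers": 15,"x": 0,"y": 0,"z": 0,"ax": 0,"ay": 0,"az": 0}
    - {"fingers": 15,"x": 0,"y": 0,"z": 0,"ax": 0,"ay": 0,"az": 0}
    - {"fingers": 15,"x": 0,"y": 0,"z": 0,"ax": 0,"ay": 0,"az": 0}
    - {"fingers": 15,"x": 0,"y": 0,"z": 0,"ax": 0,"ay": 0,"az": 0}

```text
t: 11.7
eef_pos: [0.4854, -0.1331, 0.172]
tool_rot: [0.0, -0.193, 0.981, 0.0]
contact_force: [0.1, 0.5, -2.7]
gripper_width: 0.265
grasp_force: 69.3
```

Emit:
jog_arm:
  rows:
    - {"fingers": 15,"x": 0,"y": 0,"z": 1,"ax": 0,"ay": 0,"az": 0}
    - {"fingers": 15,"x": 0,"y": 0,"z": 1,"ax": 0,"ay": 0,"az": 0}
    - {"fingers": 15,"x": 0,"y": 0,"z": 1,"ax": 0,"ay": 0,"az": 0}
    - {"fingers": 15,"x": 0,"y": 0,"z": 0,"ax": 0,"ay": 0,"az": 0}
    - {"fingers": 15,"x": 0,"y": 0,"z": 0,"ax": 0,"ay": 0,"az": 0}
    - {"fingers": 15,"x": 0,"y": 0,"z": 0,"ax": 0,"ay": 0,"az": 0}
    - {"fingers": 15,"x": 0,"y": 0,"z": 0,"ax": 0,"ay": 0,"az": 0}
    - {"fingers": 15,"x": 0,"y": 0,"z": 0,"ax": 0,"ay": 0,"az": 0}

```text
t: 12.5
eef_pos: [0.4854, -0.1331, 0.169]
tool_rot: [0.0, -0.193, 0.981, 0.0]
contact_force: [0.1, 0.9, -2.9]
gripper_width: 0.267
grasp_force: 69.3
```

Emit:
jog_arm:
  rows:
    - {"fingers": 15,"x": 0,"y": 0,"z": 1,"ax": 0,"ay": 0,"az": 0}
    - {"fingers": 15,"x": 0,"y": 0,"z": 1,"ax": 0,"ay": 0,"az": 0}
    - {"fingers": 15,"x": 0,"y": 0,"z": 1,"ax": 0,"ay": 0,"az": 0}
    - {"fingers": 15,"x": 0,"y": 0,"z": 0,"ax": 0,"ay": 0,"az": 0}
    - {"fingers": 15,"x": 0,"y": 0,"z": 0,"ax": 0,"ay": 0,"az": 0}
    - {"fingers": 15,"x": 0,"y": 0,"z": 0,"ax": 0,"ay": 0,"az": 0}
    - {"fingers": 15,"x": 0,"y": 0,"z": 0,"ax": 0,"ay": 0,"az": 0}
    - {"fingers": 15,"x": 0,"y": 0,"z": 0,"ax": 0,"ay": 0,"az": 0}

```text
t: 13.3
eef_pos: [0.4854, -0.1331, 0.166]
tool_rot: [-0.0, -0.193, 0.981, 0.0]
contact_force: [0.1, -0.7, -2.6]
gripper_width: 0.265
grasp_force: 69.3
```

Emit:
jog_arm:
  rows:
    - {"fingers": 15,"x": 0,"y": 0,"z": 1,"ax": 0,"ay": 0,"az": 0}
    - {"fingers": 15,"x": 0,"y": 0,"z": 1,"ax": 0,"ay": 0,"az": 0}
    - {"fingers": 15,"x": 0,"y": 0,"z": 1,"ax": 0,"ay": 0,"az": 0}
    - {"fingers": 15,"x": 0,"y": 0,"z": 0,"ax": 0,"ay": 0,"az": 0}
    - {"fingers": 15,"x": 0,"y": 0,"z": 0,"ax": 0,"ay": 0,"az": 0}
    - {"fingers": 15,"x": 0,"y": 0,"z": 0,"ax": 0,"ay": 0,"az": 0}
    - {"fingers": 15,"x": 0,"y": 0,"z": 0,"ax": 0,"ay": 0,"az": 0}
    - {"fingers": 15,"x": 0,"y": 0,"z": 0,"ax": 0,"ay": 0,"az": 0}

```text
t: 14.1
eef_pos: [0.4855, -0.1331, 0.1631]
tool_rot: [0.0, -0.193, 0.981, -0.0]
contact_force: [-1.3, 0.4, 1.9]
gripper_width: 0.266
grasp_force: 70.0
```

Contact (+4.7 N over the weight). Press on.

Emit:
jog_arm:
  rows:
    - {"fingers": 15,"x": 0,"y": 0,"z": 1,"ax": 0,"ay": 0,"az": 0}
    - {"fingers": 15,"x": 0,"y": 0,"z": 1,"ax": 0,"ay": 0,"az": 0}
    - {"fingers": 15,"x": 0,"y": 0,"z": 1,"ax": 0,"ay": 0,"az": 0}
    - {"fingers": 15,"x": 0,"y": 0,"z": 1,"ax": 0,"ay": 0,"az": 0}
    - {"fingers": 15,"x": 0,"y": 0,"z": 0,"ax": 0,"ay": 0,"az": 0}
    - {"fingers": 15,"x": 0,"y": 0,"z": 0,"ax": 0,"ay": 0,"az": 0}
    - {"fingers": 15,"x": 0,"y": 0,"z": 0,"ax": 0,"ay": 0,"az": 0}
    - {"fingers": 15,"x": 0,"y": 0,"z": 0,"ax": 0,"ay": 0,"az": 0}

```text
t: 14.9
eef_pos: [0.4856, -0.1331, 0.1593]
tool_rot: [0.0, -0.193, 0.981, 0.0]
contact_force: [-2.1, 0.6, 6.2]
gripper_width: 0.275
grasp_force: 70.4
```

Run:
```python
from g import *
F=[];P=[]
for _ in range(4): bot.read_camera('scene'); o=bot.get_obs(); F.append(o['contact_force']);P.append(o['eef_pos'])
print(np.round(F,1).tolist(),np.mean(P,0))
```

```text
[[-1.9, 0.8, 5.7], [-2.0, 0.2, 5.6], [-1.3, 2.1, 5.6], [-2.3, 1.3, 7.4]] [ 0.48559677 -0.13311676  0.15925883]
```

Emit:
jog_arm:
  rows:
    - {"fingers": 15,"x": 0.4,"y": 0,"z": 0.5,"ax": 0,"ay": 0,"az": 0}
    - {"fingers": 15,"x": 0,"y": 0,"z": 0.7,"ax": 0,"ay": 0,"az": 0}
    - {"fingers": 15,"x": 0,"y": 0,"z": 0.7,"ax": 0,"ay": 0,"az": 0}
    - {"fingers": 15,"x": 0,"y": 0,"z": 0.6,"ax": 0,"ay": 0,"az": 0}
    - {"fingers": 15,"x": 0,"y": 0,"z": 0,"ax": 0,"ay": 0,"az": 0}
    - {"fingers": 15,"x": 0,"y": 0,"z": 0,"ax": 0,"ay": 0,"az": 0}
    - {"fingers": 15,"x": 0,"y": 0,"z": 0,"ax": 0,"ay": 0,"az": 0}
    - {"fingers": 15,"x": 0,"y": 0,"z": 0,"ax": 0,"ay": 0,"az": 0}

```text
t: 15.9
eef_pos: [0.4856, -0.1332, 0.1572]
tool_rot: [0.001, -0.193, 0.981, 0.0]
contact_force: [-2.7, 1.4, 9.7]
gripper_width: 0.27
grasp_force: 70.9
```

```bash
cat > f.py <<'E'
from g import *
F=[];P=[]
for _ in range(4): bot.read_camera('scene'); o=bot.get_obs(); F.append(o['contact_force']);P.append(o['eef_pos'])
print(np.round(F,1).tolist(),np.mean(F,0).round(2),np.mean(P,0))
E
python3 f.py
```

```text
[[-2.7, 1.1, 10.2], [-3.0, 1.9, 10.0], [-1.8, 1.3, 9.9], [-3.0, 1.7, 9.5]] [-2.62  1.47  9.88] [ 0.48562381 -0.13316007  0.15721743]
```

Emit:
jog_arm:
  rows:
    - {"fingers": 15,"x": 0.3,"y": 0.1,"z": 0.4,"ax": 0,"ay": 0,"az": 0}
    - {"fingers": 15,"x": 0.2,"y": 0.1,"z": 0.4,"ax": 0,"ay": 0,"az": 0}
    - {"fingers": 15,"x": 0,"y": 0,"z": 0,"ax": 0,"ay": 0,"az": 0}
    - {"fingers": 15,"x": 0,"y": 0,"z": 0,"ax": 0,"ay": 0,"az": 0}
    - {"fingers": 15,"x": 0,"y": 0,"z": 0,"ax": 0,"ay": 0,"az": 0}
    - {"fingers": 15,"x": 0,"y": 0,"z": 0,"ax": 0,"ay": 0,"az": 0}
    - {"fingers": 15,"x": 0,"y": 0,"z": 0,"ax": 0,"ay": 0,"az": 0}
    - {"fingers": 15,"x": 0,"y": 0,"z": 0,"ax": 0,"ay": 0,"az": 0}

```text
t: 16.9
eef_pos: [0.4857, -0.1332, 0.1571]
tool_rot: [0.001, -0.193, 0.981, 0.0]
contact_force: [-3.4, 2.5, 14.0]
gripper_width: 0.267
grasp_force: 71.6
```

```bash
python3 f.py
```

```text
[[-2.3, 1.2, 14.1], [-2.8, 1.2, 14.4], [-3.2, 1.5, 14.7], [-3.2, 1.7, 14.2]] [-2.86  1.4  14.34] [ 0.48568714 -0.13319869  0.15710663]
```

The stop is reached: force rose 4.4 N with only 0.1 mm of travel, about 17 N in all. Hold, then lift.

Emit:
jog_arm:
  rows:
    - {"fingers": 15,"x": 0,"y": 0,"z": 0,"ax": 0,"ay": 0,"az": 0}
    - {"fingers": 15,"x": 0,"y": 0,"z": 0,"ax": 0,"ay": 0,"az": 0}
    - {"fingers": 15,"x": 0,"y": 0,"z": 0,"ax": 0,"ay": 0,"az": 0}
    - {"fingers": 15,"x": 0,"y": 0,"z": 0,"ax": 0,"ay": 0,"az": 0}
    - {"fingers": 15,"x": 0,"y": 0,"z": 0,"ax": 0,"ay": 0,"az": 0}
    - {"fingers": 15,"x": 0,"y": 0,"z": 0,"ax": 0,"ay": 0,"az": 0}
    - {"fingers": 15,"x": 0,"y": 0,"z": 0,"ax": 0,"ay": 0,"az": 0}
    - {"fingers": 15,"x": 0,"y": 0,"z": 0,"ax": 0,"ay": 0,"az": 0}

```text
t: 17.9
eef_pos: [0.4857, -0.1332, 0.1571]
tool_rot: [0.001, -0.193, 0.981, -0.0]
contact_force: [-3.7, 2.6, 14.7]
gripper_width: 0.264
grasp_force: 71.6
```

Run:
```python
from g import *
s=cam('scene'); h=cv2.cvtColor(s['pixels'],cv2.COLOR_RGB2HSV)
o,p,r=pose(); print(p,o['contact_force'],o['t'])
gx=-r.as_matrix()[:,0]; ax=p+[0,0,.028]
for e in(.03,.06,.08,.10,.11,.12,.13):
    u=proj(s,[ax+gx*e])[0]; x,y=u.round().astype(int); print(e,u.round(1),s['pixels'][y,x])
```

```text
[ 0.48568458 -0.13319441  0.15711812] [-2.35016924  1.06539456 14.74342484] 17.95
0.03 [238.5 205.2] [153 151 145]
0.06 [250.1 208.3] [183 180 174]
0.08 [258.  210.4] [209 198 186]
0.1 [266.1 212.5] [209 191 176]
0.11 [270.3 213.6] [176 161 149]
0.12 [274.5 214.7] [183 133  85]
0.13 [278.7 215.8] [190 137  86]
```

The rod is out by roughly 3 cm. Lift straight off.

Emit:
jog_arm:
  rows:
    - {"fingers": 15,"x": 0,"y": 0,"z": -3,"ax": 0,"ay": 0,"az": 0}
    - {"fingers": 15,"x": 0,"y": 0,"z": -4,"ax": 0,"ay": 0,"az": 0}
    - {"fingers": 15,"x": 0,"y": 0,"z": -6,"ax": 0,"ay": 0,"az": 0}
    - {"fingers": 15,"x": 0,"y": 0,"z": -8,"ax": 0,"ay": 0,"az": 0}
    - {"fingers": 15,"x": 0,"y": 0,"z": -14,"ax": 0,"ay": 0,"az": 0}
    - {"fingers": 15,"x": 0,"y": 0,"z": -18,"ax": 0,"ay": 0,"az": 0}
    - {"fingers": 15,"x": 0,"y": 0,"z": -14,"ax": 0,"ay": 0,"az": 0}
    - {"fingers": 15,"x": 0,"y": 0,"z": 0,"ax": 0,"ay": 0,"az": 0}

```text
t: 18.75
eef_pos: [0.4851, -0.1335, 0.2242]
tool_rot: [0.001, -0.193, 0.981, -0.0]
contact_force: [0.9, -0.5, -3.3]
gripper_width: 0.271
grasp_force: 69.5
```

Run:
```python
from g import *
bot.read_camera('top');go([.5073,.1953,.225],22.3)
s=cam('scene')
o,p,r=pose()
gx=-r.as_matrix()[:,0]; ax=p+[0,0,.028]
for e in(.1,.105,.11,.115,.12):
    u=proj(s,[ax+gx*e])[0]; x,y=u.round().astype(int); print(e,s['pixels'][y-1:y+2,x].mean(0).round())
```

```text
t 18.8 p [ 0.4845 -0.1333  0.2231] shift mm [-145.5  295.5   -1.9] in target frame [-145.8  295.3   -1.9] turn deg [-0.01  0.04 -0.06] F [ 0.1  0.2 -3.5] w 0.269 q7 2.2
0.1 [176. 158. 143.]
0.105 [201. 186. 173.]
0.11 [168. 147. 130.]
0.115 [175. 134. 100.]
0.12 [182. 130.  82.]
```

Emit:
jog_arm:
  rows:
    - {"fingers": 15,"x": -4.4,"y": 8.9,"z": 0,"ax": 0,"ay": 0,"az": 0}
    - {"fingers": 15,"x": -7.3,"y": 14.8,"z": 0,"ax": 0,"ay": 0,"az": 0}
    - {"fingers": 15,"x": -10.2,"y": 20.7,"z": 0,"ax": 0,"ay": 0,"az": 0}
    - {"fingers": 15,"x": -10.2,"y": 20.7,"z": 0,"ax": 0,"ay": 0,"az": 0}
    - {"fingers": 15,"x": -10.2,"y": 20.7,"z": 0,"ax": 0,"ay": 0,"az": 0}
    - {"fingers": 15,"x": -10.2,"y": 20.7,"z": 0,"ax": 0,"ay": 0,"az": 0}
    - {"fingers": 15,"x": -10.2,"y": 20.7,"z": 0,"ax": 0,"ay": 0,"az": 0}
    - {"fingers": 15,"x": -10.2,"y": 20.7,"z": 0,"ax": 0,"ay": 0,"az": 0}

```text
t: 19.65
eef_pos: [0.4951, 0.0329, 0.2217]
tool_rot: [-0.001, -0.193, 0.981, 0.0]
contact_force: [0.3, 0.1, -3.3]
gripper_width: 0.269
grasp_force: 69.2
```

Emit:
jog_arm:
  rows:
    - {"fingers": 15,"x": -10.2,"y": 20.7,"z": 0,"ax": 0,"ay": 0,"az": 0}
    - {"fingers": 15,"x": -10.2,"y": 20.7,"z": 0,"ax": 0,"ay": 0,"az": 0}
    - {"fingers": 15,"x": -10.2,"y": 20.7,"z": 0,"ax": 0,"ay": 0,"az": 0}
    - {"fingers": 15,"x": -10.2,"y": 20.7,"z": 0,"ax": 0,"ay": 0,"az": 0}
    - {"fingers": 15,"x": -10.2,"y": 20.7,"z": 0,"ax": 0,"ay": 0,"az": 0}
    - {"fingers": 15,"x": -10.2,"y": 20.7,"z": 0,"ax": 0,"ay": 0,"az": 0}
    - {"fingers": 15,"x": -7.3,"y": 14.8,"z": 0,"ax": 0,"ay": 0,"az": 0}
    - {"fingers": 15,"x": -4.4,"y": 8.9,"z": 0,"ax": 0,"ay": 0,"az": 0}

```text
t: 20.45
eef_pos: [0.5067, 0.1976, 0.2219]
tool_rot: [-0.001, -0.194, 0.981, -0.0]
contact_force: [-0.5, 0.6, -2.6]
gripper_width: 0.27
grasp_force: 69.2
```

Run:
```python
from g import *
bot.read_camera('top');bot.read_camera('top');go([.5073,.1953,.085],22.3)
```

```text
t 20.55 p [0.507  0.1971 0.2222] shift mm [  0.3  -1.8 137.2] in target frame [  0.4  -1.8 137.2] turn deg [ 0.01 -0.05  0.06] F [ 0.5 -0.1 -2.6] w 0.27 q7 1.54
```

Emit:
jog_arm:
  rows:
    - {"fingers": 15,"x": 0.3,"y": -1.8,"z": 5,"ax": 0,"ay": 0,"az": 0}
    - {"fingers": 15,"x": 0,"y": 0,"z": 20,"ax": 0,"ay": 0,"az": 0}
    - {"fingers": 15,"x": 0,"y": 0,"z": 27,"ax": 0,"ay": 0,"az": 0}
    - {"fingers": 15,"x": 0,"y": 0,"z": 27,"ax": 0,"ay": 0,"az": 0}
    - {"fingers": 15,"x": 0,"y": 0,"z": 27,"ax": 0,"ay": 0,"az": 0}
    - {"fingers": 15,"x": 0,"y": 0,"z": 20,"ax": 0,"ay": 0,"az": 0}
    - {"fingers": 15,"x": 0,"y": 0,"z": 10,"ax": 0,"ay": 0,"az": 0}
    - {"fingers": 15,"x": 0,"y": 0,"z": 0,"ax": 0,"ay": 0,"az": 0}

```text
t: 21.35
eef_pos: [0.5071, 0.1924, 0.0855]
tool_rot: [-0.001, -0.192, 0.981, -0.001]
contact_force: [0.0, -0.5, -2.6]
gripper_width: 0.267
grasp_force: 69.2
```

Run:
```python
from g import *
bot.read_camera('top');s=cam('scene');go([.5075,.1954,.042],22.3)
f=lambda k,u,n:cv2.resize(k['pixels'][u[1]-n:u[1]+n,u[0]-n:u[0]+n],(400,400),interpolation=cv2.INTER_CUBIC)
u=proj(s,[[.5073,.1953,.04]])[0].astype(int); w=cam('wrist')
cv2.imwrite('pics/place.png',np.hstack([f(s,u,35),cv2.resize(w['pixels'],(400,400))])[:,:,::-1])
```

```text
t 21.45 p [0.5086 0.1935 0.0874] shift mm [ 0.3  2.2 45.4] in target frame [ 0.3  2.2 45.4] turn deg [-0.01  0.06 -0.11] F [ 0.7 -0.4 -2.6] w 0.267 q7 1.59
```

View pics/place.png

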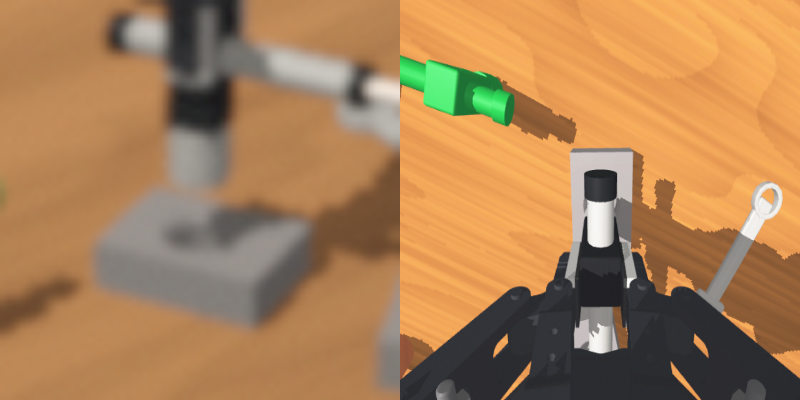

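The gauge hangs upright over the near holder with its rod out; the pocket is at crop (195,235) under the chuck. The arm was still settling, so correct and wait.

Emit:
jog_arm:
  rows:
    - {"fingers": 15,"x": 0,"y": 0,"z": 5,"ax": 0,"ay": 0,"az": 0}
    - {"fingers": 15,"x": 0,"y": 0,"z": 8,"ax": 0,"ay": 0,"az": 0}
    - {"fingers": 15,"x": 0,"y": 0,"z": 5,"ax": 0,"ay": 0,"az": 0}
    - {"fingers": 15,"x": 0,"y": 0,"z": 0,"ax": 0,"ay": 0,"az": 0}
    - {"fingers": 15,"x": 0,"y": 0,"z": 0,"ax": 0,"ay": 0,"az": 0}
    - {"fingers": 15,"x": 0,"y": 0,"z": 0,"ax": 0,"ay": 0,"az": 0}
    - {"fingers": 15,"x": 0,"y": 0,"z": 0,"ax": 0,"ay": 0,"az": 0}
    - {"fingers": 15,"x": 0,"y": 0,"z": 0,"ax": 0,"ay": 0,"az": 0}

```text
t: 22.3
eef_pos: [0.508, 0.194, 0.0689]
tool_rot: [0.0, -0.193, 0.981, 0.0]
contact_force: [0.6, 0.1, -3.0]
gripper_width: 0.264
grasp_force: 69.2
```

Run:
```python
from g import *
go([.5072,.1953,.042],22.3)
```

```text
t 22.3 p [0.508  0.194  0.0689] shift mm [ 0.3  1.5 26.9] in target frame [ 0.3  1.5 26.9] turn deg [ 0.    0.02 -0.06] F [ 0.6  0.1 -3. ] w 0.264 q7 1.6
```

Chuck mouth is now about 11 mm above the block. Correct and enter the pocket slowly.

Emit:
jog_arm:
  rows:
    - {"fingers": 15,"x": 0.3,"y": 1.5,"z": 2,"ax": 0,"ay": 0,"az": 0}
    - {"fingers": 15,"x": 0,"y": 0,"z": 3,"ax": 0,"ay": 0,"az": 0}
    - {"fingers": 15,"x": 0,"y": 0,"z": 3,"ax": 0,"ay": 0,"az": 0}
    - {"fingers": 15,"x": 0,"y": 0,"z": 3,"ax": 0,"ay": 0,"az": 0}
    - {"fingers": 15,"x": 0,"y": 0,"z": 2,"ax": 0,"ay": 0,"az": 0}
    - {"fingers": 15,"x": 0,"y": 0,"z": 1,"ax": 0,"ay": 0,"az": 0}
    - {"fingers": 15,"x": 0,"y": 0,"z": 0,"ax": 0,"ay": 0,"az": 0}
    - {"fingers": 15,"x": 0,"y": 0,"z": 0,"ax": 0,"ay": 0,"az": 0}

```text
t: 23.1
eef_pos: [0.5071, 0.1953, 0.0547]
tool_rot: [0.0, -0.193, 0.981, 0.0]
contact_force: [0.6, 1.0, -3.4]
gripper_width: 0.27
grasp_force: 69.2
```

```bash
python3 f.py
```

```text
[[0.8, 0.2, -3.6], [0.8, 0.2, -2.8], [0.2, 0.4, -2.8], [-0.9, -0.3, -2.4]] [ 0.22  0.13 -2.93] [0.50711254 0.19527375 0.05480109]
```

Inside the chamfer without contact. Continue down.

Emit:
jog_arm:
  rows:
    - {"fingers": 15,"x": 0,"y": 0,"z": 2,"ax": 0,"ay": 0,"az": 0}
    - {"fingers": 15,"x": 0,"y": 0,"z": 2,"ax": 0,"ay": 0,"az": 0}
    - {"fingers": 15,"x": 0,"y": 0,"z": 2,"ax": 0,"ay": 0,"az": 0}
    - {"fingers": 15,"x": 0,"y": 0,"z": 2,"ax": 0,"ay": 0,"az": 0}
    - {"fingers": 15,"x": 0,"y": 0,"z": 2,"ax": 0,"ay": 0,"az": 0}
    - {"fingers": 15,"x": 0,"y": 0,"z": 2,"ax": 0,"ay": 0,"az": 0}
    - {"fingers": 15,"x": 0,"y": 0,"z": 0,"ax": 0,"ay": 0,"az": 0}
    - {"fingers": 15,"x": 0,"y": 0,"z": 0,"ax": 0,"ay": 0,"az": 0}

```text
t: 24.1
eef_pos: [0.507, 0.1953, 0.0427]
tool_rot: [-0.0, -0.193, 0.981, 0.0]
contact_force: [-0.5, 0.4, -2.7]
gripper_width: 0.267
grasp_force: 69.2
```

```bash
python3 f.py
```

```text
[[-0.1, 0.2, -2.5], [0.5, 0.3, -2.8], [0.6, 0.6, -4.0], [-0.2, -0.2, -2.9]] [ 0.19  0.22 -3.06] [0.50707526 0.19524998 0.04275252]
```

Emit:
jog_arm:
  rows:
    - {"fingers": 15,"x": 0,"y": 0,"z": 1,"ax": 0,"ay": 0,"az": 0}
    - {"fingers": 15,"x": 0,"y": 0,"z": 1,"ax": 0,"ay": 0,"az": 0}
    - {"fingers": 15,"x": 0,"y": 0,"z": 1,"ax": 0,"ay": 0,"az": 0}
    - {"fingers": 15,"x": 0,"y": 0,"z": 0,"ax": 0,"ay": 0,"az": 0}
    - {"fingers": 15,"x": 0,"y": 0,"z": 0,"ax": 0,"ay": 0,"az": 0}
    - {"fingers": 15,"x": 0,"y": 0,"z": 0,"ax": 0,"ay": 0,"az": 0}
    - {"fingers": 15,"x": 0,"y": 0,"z": 0,"ax": 0,"ay": 0,"az": 0}
    - {"fingers": 15,"x": 0,"y": 0,"z": 0,"ax": 0,"ay": 0,"az": 0}

```text
t: 25.1
eef_pos: [0.5072, 0.1953, 0.0399]
tool_rot: [0.0, -0.193, 0.981, 0.0]
contact_force: [-1.9, -1.0, 4.9]
gripper_width: 0.266
grasp_force: 70.1
```

Seated on the pocket floor, at the same height as when it was picked up. Release and rise.

Emit:
jog_arm:
  rows:
    - {"fingers": 30,"x": 0,"y": 0,"z": 0,"ax": 0,"ay": 0,"az": 0}
    - {"fingers": 40,"x": 0,"y": 0,"z": 0,"ax": 0,"ay": 0,"az": 0}
    - {"fingers": 55,"x": 0,"y": 0,"z": 0,"ax": 0,"ay": 0,"az": 0}
    - {"fingers": 65,"x": 0,"y": 0,"z": 0,"ax": 0,"ay": 0,"az": 0}
    - {"fingers": 65,"x": 0,"y": 0,"z": 0,"ax": 0,"ay": 0,"az": 0}
    - {"fingers": 65,"x": 0,"y": 0,"z": 0,"ax": 0,"ay": 0,"az": 0}
    - {"fingers": 65,"x": 0,"y": 0,"z": 0,"ax": 0,"ay": 0,"az": 0}
    - {"fingers": 65,"x": 0,"y": 0,"z": 0,"ax": 0,"ay": 0,"az": 0}

```text
t: 25.9
eef_pos: [0.507, 0.1952, 0.0397]
tool_rot: [0.0, -0.193, 0.981, 0.0]
contact_force: [-0.3, 0.3, -0.5]
gripper_width: 0.763
grasp_force: 0.0
```

Emit:
jog_arm:
  rows:
    - {"fingers": 65,"x": 0,"y": 0,"z": -5,"ax": 0,"ay": 0,"az": 0}
    - {"fingers": 65,"x": 0,"y": 0,"z": -10,"ax": 0,"ay": 0,"az": 0}
    - {"fingers": 65,"x": 0,"y": 0,"z": -20,"ax": 0,"ay": 0,"az": 0}
    - {"fingers": 65,"x": 0,"y": 0,"z": -25,"ax": 0,"ay": 0,"az": 0}
    - {"fingers": 65,"x": 0,"y": 0,"z": -25,"ax": 0,"ay": 0,"az": 0}
    - {"fingers": 65,"x": 0,"y": 0,"z": -25,"ax": 0,"ay": 0,"az": 0}
    - {"fingers": 65,"x": 0,"y": 0,"z": -15,"ax": 0,"ay": 0,"az": 0}
    - {"fingers": 65,"x": 0,"y": 0,"z": 0,"ax": 0,"ay": 0,"az": 0}

```text
t: 26.7
eef_pos: [0.5087, 0.1959, 0.1677]
tool_rot: [0.003, -0.193, 0.981, 0.001]
contact_force: [0.3, 0.3, 1.3]
gripper_width: 0.76
grasp_force: 0.0
```

Run:
```python
from g import *
bot.read_camera('top');w=cam('wrist','w5.png'); gauge(w,[.507,.195,.07]); go([.507,.195,.2],22.3)
d=np.array([np.cos(np.radians(22.3)),np.sin(np.radians(22.3)),0])
for e in(.07,.08,.09,.1,.105,.11,.115,.12):
    x,y=proj(w,[[.507,.195,.068]+d*e])[0].round().astype(int); print(e,(x,y),w['pixels'][y,x])
```

```text
[307 169  26  18 373] [320.2 177.2] [0.4704 0.1806 0.068 ]
[ 302  206   36   49 1382] [319.7 234.1] [0.5077 0.1955 0.068 ]
[308 321  24  17 234] [319.6 331.1] [0.5793 0.2246 0.068 ]
t 26.8 p [0.507  0.1953 0.1649] shift mm [  0.   -0.3 -35.1] in target frame [  0.1  -0.3 -35.1] turn deg [ 0.01  0.04 -0.06] F [-0.3 -0.1 -0.9] w 0.761 q7 1.56
0.07 (np.int64(320), np.int64(322)) [223 221 216]
0.08 (np.int64(320), np.int64(333)) [46 44 48]
0.09 (np.int64(320), np.int64(345)) [255 253 251]
0.1 (np.int64(320), np.int64(356)) [255 253 251]
0.105 (np.int64(320), np.int64(361)) [255 253 251]
0.11 (np.int64(320), np.int64(367)) [226 213 200]
0.115 (np.int64(320), np.int64(372)) [222 208 197]
0.12 (np.int64(320), np.int64(377)) [192 185 182]
```

The gauge stands where it was, upright, with its rod out about 3 cm and nothing touching it. Hand in.

```bash
python3 -c "
from station import bot
print(bot.hand_in())"
```

```text
the job is handed in; nothing more can be done
None
```

I pressed the gauge onto the valve stem until it was fully home (about 17 N, held for over 1 s), then stood it back upright in its holder and let go, with the rod out about 3 cm. The job is handed in, but the hand-in returned no verdict.

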